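# Stand the fallen card holders back up

## Task

Two L-shaped card holders on the workshop table have fallen on their backs. Stand both back up on their steel feet, about where they lie, by pushing each foot over with the fingertips: do not pick the holders up, and leave the cup, box and flask where they are.

Things in the scene. Friction and masses are not known exactly. Their poses are not given: they have to be found in the camera images.
- tall_holder: L-shaped holder, portrait, loose, fallen on its back: clear panel 105 mm wide, 150 long, 4 thick, white card on top, flat on the table; steel foot plate 105 wide, 80 deep, 6 thick sticks up at one end. 0.35-0.61 kg, mostly foot. Origin: middle of the heel (L's outer corner), at table level now and when standing. x: heel along panel (level now, up once standing); z: heel along foot; y: along heel
- tall_foot (a point): tall holder: middle of the foot plate's free edge, inner face: 80 mm from the heel along z, 6 mm along x; on top now, down by the table when standing. Pushed near here on the inner face, towards the holder's -x (1 to 2 N), the holder turns about its heel, hardly sliding, and past about 25 degrees drops onto its foot by itself
- wide_holder: L-shaped holder, landscape, loose, fallen on its back: clear panel 148 mm wide, 105 long, 4 thick, white card on top, flat on the table; steel foot plate 148 wide, 70 deep, 6 thick sticks up at one end. 0.41-0.72 kg, mostly foot. Origin: middle of the heel (L's outer corner), at table level now and when standing. x: heel along panel (level now, up once standing); z: heel along foot; y: along heel
- wide_foot (a point): wide holder: middle of the foot plate's free edge, inner face: 70 mm from the heel along z, 6 mm along x; on top now, down by the table when standing. Pushed near here on the inner face, towards the holder's -x (1 to 2 N), the holder turns about its heel, hardly sliding, and past about 25 degrees drops onto its foot by itself
- cup: bystander: clear plastic cup, 72 mm across the rim, 90 mm high, upright between the holders; origin at the centre of its underside
- clear_box: bystander: open clear plastic box of glass pieces, 60 x 85 x 45 mm high; origin at the centre of its underside
- flask: bystander: black drinking flask, 66 mm across, 200 mm high, upright; origin at the centre of its underside
Mind the look-alikes: they are no part of the job. Leave any orange or turquoise look-alike of the tall_holder alone. What is shaped like the wide_holder but red is not meant.

How it is judged:
By the outcome, as a careful person would: the job done as asked, in the order asked, and still so for the second after the job is handed in, with the robot touching nothing.
It also fails if it takes over 58 s, if anything falls off the work surface, if the arm or the gripper's body presses on something with over 40 N, if the wrist force passes 120 N, or if a joint passes its speed limit or range.

## Robot

A 6-joint arm with a two-finger parallel gripper is mounted at the origin on the work surface. World frame = base frame: x ahead of the robot, y to its left, z up, the work surface at z = 0. Lengths are in m, angles in rad, forces in N, time in s.
With the tool pointing down it reaches from about 0.3 to 0.75 m from the base axis. Payload 8.5 kg.
Tool frame: the origin (TCP) lies at the centre of the arm's flange, where the gripper is bolted on; the fingertips stand 166 mm ahead of it and the grasp point (between the pads) lies 147 mm ahead of it; z points along the fingers, y is the line along which they close (so a half turn about z gives the same grasp; the last joint's range is limited). The gripper opens to 88 mm and grips with 3 to 60 N. Pads are 18 mm wide; open, the fingers measure 123 mm over their backs; the gripper's body (75 mm by 187 mm) begins 45 mm behind the grasp point.
Start: joints at [1.023, 0.381, 1.297, -0, 1.464, -0.215], TCP at [0.18, 0.52, 0.405] pointing down, gripper open.
Joint ranges: [-3.11, 3.11], [-0.89, 2.33], [0.22, 2.48], [-1.42, 4.56], [0.17, 2.85], [-2.88, 2.88]. Speed limits (rad/s): [2.39, 2.39, 3.14, 3.14, 3.14, 3.14].

## Interface

Orientations are given as a rotation vector (axis times angle).
In Python, from cell import manip gives the robot as it stands.
- The arm moves only by the tool send_rows, never from a script. Its argument "targets" is a list of rows, each a list of 3 entries, a list of its own where there are three numbers: the finger opening in mm, from 0 to 88.1, then the shift along the tool's x, y, z in mm, then the turn about the tool's z in rad. A call has exactly 8 rows; each row shifts and turns the commanded pose from where the row before left it, along the tool's axes as they then stand; what a row does not reach is not made up. A row lasts 1/8 s, in which the tool goes at most 62.5 mm and 10.7 degrees, less where a joint would pass 70% of its speed; a pose out of reach is approached as far as the arm can. A call is refused whole if a number of a shift passes 62.5 or a number of a turn 0.188, either way. A call with a gripper value outside its range is refused whole. The fingers move at their own pace and stop on an object; "grip_force" is the grip in N (left out, the last holds). Time passes only in rows, so rows that do not move let the fingers close, or fill a call up. It gives the time, the measured TCP pose, the force, the opening and the grip force at its end, in the units of the state.
- manip.get_state(): the state, without advancing time (a new reading comes with each control period).
- manip.grab_frame(name): name is "scene" or "top" or "wrist"; returns the picture (400x640x3 uint8, red, green, blue); there is no depth.
- manip.camera_model(name): a dict with "camera_matrix" (3x3 intrinsics, pixels), "pose" (4x4, takes a point from camera to world coordinates). Camera axes: x right, y down, z forward; pixel columns grow to the right and rows downward; lengths in m; the calibration is good to about 2 mm. A picture is of the moment at which its call begins: read the wrist's pose just before it. camera_model takes no time and is no camera call; for the wrist camera it gives the pose at the moment of the call.
- manip.job_done(): hands the job in; it is judged then, once.
Trained networks look in the newest picture that a camera, given by its name, has taken for a name from the list of things; names that differ only in an ending like _2 or _b are one class to them, and where a whole thing is asked for, a point or a joint stands for the part that bears it (a point fixed in the world has none). Each returns a list of dicts, best first, with "conf" (0 to 1); they miss things now and then, are a little off and sometimes report something else, mostly with a low value. They report only what shows in the picture. A call takes as long as a camera call. They do not tell look-alikes from the thing itself.
- manip.silhouettes(camera, query): "region" (400x640 bool, what is visible of it) and "rect" ([left, top, right, bottom] in pixels, round what is visible of it).
- manip.tip_of(camera, query): "uv" ([column, row] in pixels: a listed point, or the origin of a listed thing).
The state is a dict: "t": time; "joint_positions": joint angles; "joint_vel": joint speeds; "effort": joint torques, N m; "eef_pos": TCP position; "eef_rot": TCP orientation; "contact_force": force on the tool from outside, world axes, zero at the start; "moment": the same for the moment, N m; "finger_gap": finger opening in m; "finger_force": force on a finger pad.
Only numpy, scipy, OpenCV 4.12 (cv2) and the standard library are available. Lean on these libraries where they do the work, as an engineer would, in place of code of your own. Each camera call takes 0.05 s, during which the arm holds its last target. There are 200 camera calls.

## Working session

There is one attempt and no reset: what is moved stays moved. The work goes in short steps, Python scripts to look and compute and a tool call to move; the robot and the scene stay as the last step left them, time stands still between calls to the robot, and variables do not carry over. Pictures are saved under pics/ and viewed, at most 10 in all, crops included, and the job is handed in when it is done.

Besides the shell and the picture viewer there is one more tool, called after ">>>" by a JSON object that holds its "api" and its "payload", one argument or row to a line. send_rows: Moves the arm, as the interface text tells. Its arguments: {"type":"object","properties":{"targets":{"type":"array"},"grip_force":{"type":"number"}},"required":["targets"]}

```bash
mkdir -p pics
cat > h.py <<'E'
import numpy as np, cv2
from cell import manip
def ray(cam,uv,z):
    m=manip.camera_model(cam);K=np.array(m["camera_matrix"]);T=np.array(m["pose"])
    d=T[:3,:3]@np.linalg.inv(K)@np.array([uv[0],uv[1],1.]);o=T[:3,3]
    return o+d*(z-o[2])/d[2]
def proj(cam,p):
    m=manip.camera_model(cam);K=np.array(m["camera_matrix"]);T=np.array(m["pose"])
    q=K@(T[:3,:3].T@(np.array(p)-T[:3,3]));return q[:2]/q[2]
def save(cam,name):
    im=manip.grab_frame(cam);cv2.imwrite("pics/"+name,im[:,:,::-1]);return im
E
python3 - <<'E'
from h import *
print({k:np.round(v,3) for k,v in manip.get_state().items()})
for c in("scene","top"):
    save(c,c+"0.png")
    print(c,np.round(manip.camera_model(c)["pose"],2).tolist())
    for q,z in(("tall_holder",0),("tall_foot",.08),("wide_holder",0),("wide_foot",.07),("cup",0),("clear_box",0),("flask",0)):
        for r in manip.tip_of(c,q): print(c,q,round(r["conf"],2),np.round(r["uv"]),np.round(ray(c,r["uv"],z),3))
E
```

```text
{'t': np.float64(0.0), 'joint_positions': array([ 1.023,  0.381,  1.298, -0.   ,  1.464, -0.215]), 'joint_vel': array([ 0.001, -0.   ,  0.001, -0.   ,  0.   , -0.   ]), 'effort': array([ 0.0000e+00, -4.3794e+01, -2.2456e+01,  7.1000e-02,  3.5000e-02,
       -0.0000e+00]), 'eef_pos': array([0.18 , 0.52 , 0.404]), 'eef_rot': array([-5.200e-01, -3.098e+00,  2.000e-03]), 'contact_force': array([0.564, 0.303, 0.465]), 'moment': array([0.02 , 0.014, 0.017]), 'finger_force': np.float64(0.0), 'finger_gap': np.float64(0.088)}
scene [[0.69, 0.56, -0.47, 1.24], [0.73, -0.52, 0.45, -0.62], [0.01, -0.65, -0.76, 1.29], [0.0, 0.0, 0.0, 1.0]]
scene tall_holder 0.95 [303. 158.] [0.276 0.214 0.   ]
scene tall_holder 0.8 [368. 201.] [0.567 0.236 0.   ]
scene tall_holder 0.59 [420. 168.] [0.587 0.476 0.   ]
scene tall_foot 0.95 [423. 152.] [0.587 0.472 0.08 ]
scene tall_foot 0.84 [372. 186.] [0.574 0.237 0.08 ]
scene tall_foot 0.62 [300. 141.] [0.268 0.209 0.08 ]
scene tall_foot 0.4 [352. 294.] [ 0.799 -0.079  0.08 ]
scene wide_holder 0.81 [185. 225.] [ 0.244 -0.253  0.   ]
scene wide_holder 0.7 [247. 2
[... 424 characters left out ...]
00. 171.] [0.588 0.46  0.   ]
top tall_holder 0.6 [273. 182.] [0.553 0.234 0.   ]
top tall_holder 0.58 [280. 273.] [0.276 0.21  0.   ]
top tall_foot 0.93 [271. 169.] [0.574 0.232 0.08 ]
top tall_foot 0.86 [190. 163.] [0.594 0.47  0.08 ]
top tall_foot 0.68 [278. 274.] [0.272 0.206 0.08 ]
top wide_holder 0.71 [436. 286.] [ 0.236 -0.253  0.   ]
top wide_foot 0.6 [437. 283.] [ 0.247 -0.242  0.07 ]
top wide_foot 0.57 [422. 190.] [ 0.512 -0.208  0.07 ]
top cup 0.84 [348. 197.] [0.506 0.005 0.   ]
top clear_box 0.65 [350. 149.] [ 0.655 -0.005  0.   ]
top clear_box 0.63 [422. 192.] [ 0.519 -0.221  0.   ]
top flask 0.94 [361. 115.] [ 0.764 -0.04   0.   ]
top flask 0.43 [346. 198.] [0.503 0.009 0.   ]
```

View pics/scene0.png

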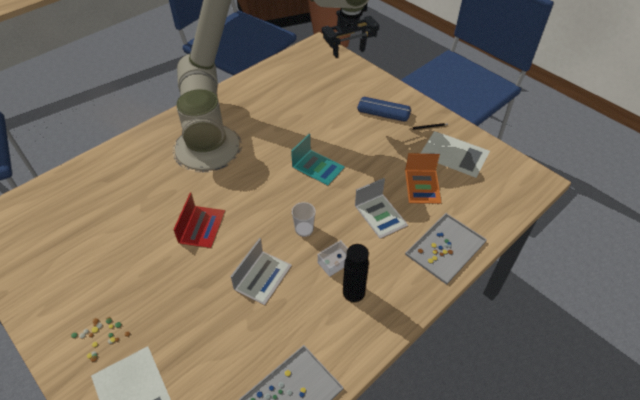

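Run:
```python
import cv2
im=cv2.imread("pics/top0.png")[80:320,150:500]
cv2.imwrite("pics/top0c.png",cv2.resize(im,(800,548),interpolation=3))
```

```text
(no output)
```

View pics/top0c.png

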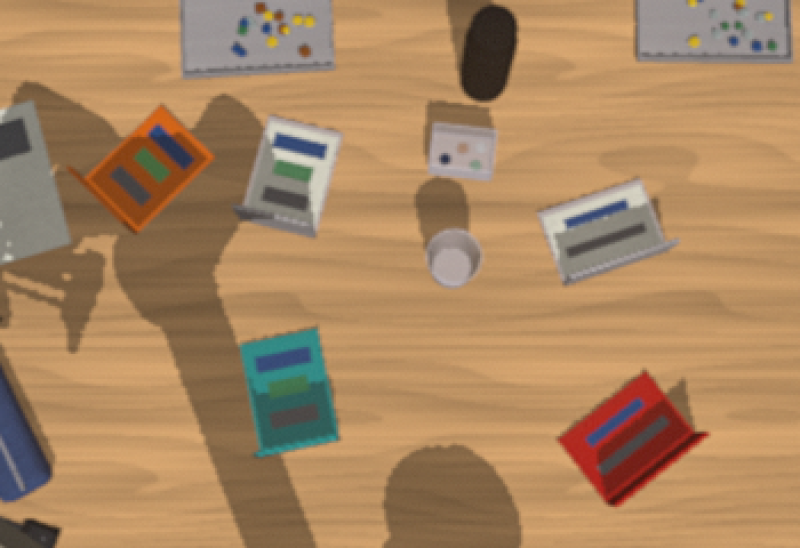

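The white tall holder, at scene (381,207) / top (273,160), and the white wide one, at scene (262,273) / top (415,182), match the description: white card, steel foot. The orange (scene 423,178), turquoise (317,160) and red (200,220) ones are look-alikes. Next I measure the axes and plan the approach.

```bash
cat >> h.py <<'E'
from scipy.spatial.transform import Rotation as Ro
def goal(name,h,off,tipz):
    """print tool shift (mm) and turn for: tip at origin+off along holder x, tool x = holder -x"""
    s=manip.get_state();R=Ro.from_rotvec(s["eef_rot"]).as_matrix();p=s["eef_pos"]
    hx=np.array([np.cos(h[2]),np.sin(h[2]),0])
    tgt=np.r_[np.array(h[:2])+off*hx[:2],tipz+.166]
    tx=R.T@(-hx); turn=np.arctan2(tx[1],tx[0])
    print(name,"now",np.round(p,3),"tgt",np.round(tgt,3),"shift",np.round(R.T@(tgt-p)*1000),"turn",round(turn,3),"F",np.round(s["contact_force"],1))
E
python3 - <<'E'
from h import *
T=np.array(manip.camera_model("wrist")["pose"]);s=manip.get_state();R=Ro.from_rotvec(s["eef_rot"]).as_matrix()
print(np.round(R.T@(T[:3,3]-s["eef_pos"]),3),np.round(R.T@T[:3,:3],2).tolist())
im=manip.grab_frame("top")
for n,far in(("tall",[(270,115),(341,132)]),("wide",[(538,211),(640,180)])):
    f=np.array([ray("top",(150+u/2.286,80+v/2.286),.003) for u,v in far]);print(n,np.round(f,3),np.linalg.norm(f[0]-f[1]))
    d=f[1]-f[0];d/=np.linalg.norm(d);hx=np.array([-d[1],d[0]]);a=np.arctan2(hx[1],hx[0])
    L={"tall":.15,"wide":.105}[n];print("hx",hx,"heel",f.mean(0)[:2]-L*hx)
    for r in manip.silhouettes("top",n+"_holder"):
        print(r["rect"],round(r["conf"],2))
goal("tall",(.555,.235,-.25),.10,.24);
E
```

```text
[0.082 0.001 0.02 ] [[-0.0, -0.95, -0.31], [1.0, -0.0, 0.0], [-0.0, -0.31, 0.95]]
tall [[0.716 0.251 0.003]
 [0.691 0.154 0.003]] 0.10012427616783731
hx [ 0.96974434 -0.24412276] heel [0.55812804 0.23898186]
[183.7, 125.4, 241.3, 182.9] 0.76
[254.2, 131.7, 298.6, 186.7] 0.58
[253.0, 220.4, 296.2, 277.8] 0.56
wide [[ 0.581 -0.111  0.003]
 [ 0.623 -0.249  0.003]] 0.1443046649835013
hx [0.95653114 0.29163021] heel [ 0.50120386 -0.21080983]
[394.7, 243.0, 459.2, 301.9] 0.97
[384.8, 154.5, 444.4, 206.3] 0.77
tall now [0.18  0.52  0.405] tgt [0.652 0.21  0.406] shift [-547. -138.   -1.] turn -0.083 F [-0.7  0.6 -0.4]
```

>>> {"api": "send_rows", "payload": {
  "targets": [
    [40, [-40, -10, 0], 0],
    [40, [-50, -15, 0], -0.02],
    [40, [-50, -15, 0], -0.02],
    [40, [-50, -15, 0], -0.02],
    [40, [-50, -15, 0], -0.02],
    [40, [-50, -15, 0], 0],
    [40, [-50, -15, 0], 0],
    [40, [-50, -15, 0], 0]
  ]
}}

```text
t: 1.95
eef_pos: [0.5225, 0.2982, 0.4048]
eef_rot: [0.396, 3.116, 0.0]
contact_force: [-0.4, 0.0, 0.0]
finger_gap: 0.0401
finger_force: 0.0
```

Run:
```python
from h import *
goal("tall",(.558,.239,-.247),.10,.24)
```

```text
tall now [0.523 0.298 0.405] tgt [0.655 0.215 0.406] shift [-149.  -48.   -1.] turn -0.006 F [-0.4  0.   0. ]
```

>>> {"api": "send_rows", "payload": {
  "targets": [
    [40, [-30, -10, 0], 0],
    [40, [-30, -10, 0], 0],
    [40, [-30, -10, 0], 0],
    [40, [-30, -9, 0], 0],
    [40, [-29, -9, 0], 0],
    [40, [0, 0, 0], 0],
    [40, [0, 0, 0], 0],
    [40, [0, 0, 0], 0]
  ]
}}

```text
t: 2.95
eef_pos: [0.6527, 0.2163, 0.4051]
eef_rot: [0.394, 3.117, 0.0]
contact_force: [0.3, 0.3, -0.3]
finger_gap: 0.0403
finger_force: 0.0
```

Run:
```python
from h import *
h=(.558,.239,-.247);goal("tall",h,.03,.065)
hx=np.array([np.cos(h[2]),np.sin(h[2]),0]);hy=np.array([-hx[1],hx[0],0]);z=np.array([0,0,1.]);o=np.array([h[0],h[1],0])
im=save("wrist","w1.png")[:,:,::-1].copy()
for q,zz in(("tall_holder",0),("tall_foot",.08)):
    for r in manip.tip_of("wrist",q): print(q,round(r["conf"],2),np.round(r["uv"]),np.round(ray("wrist",r["uv"],zz),3))
for a,b in(((0,0),(.15,0)),((0,0),(0,.08))):
  P=[o+x*hx+zz*z+s*.0525*hy for (x,zz),s in((a,1),(b,1),(b,-1),(a,-1))]
  cv2.polylines(im,[np.int32([proj("wrist",p) for p in P])],True,(0,0,255) if b[0] else (0,255,0),1)
cv2.imwrite("pics/w1o.png",im)
```

```text
tall now [0.653 0.216 0.405] tgt [0.587 0.232 0.231] shift [ 67.  -2. 174.] turn -0.005 F [ 0.3  0.3 -0.3]
tall_holder 0.65 [315.  86.] [0.56  0.242 0.   ]
tall_holder 0.64 [511.  59.] [0.589 0.473 0.   ]
tall_foot 0.86 [314.  89.] [0.566 0.24  0.08 ]
tall_foot 0.62 [560.  53.] [0.592 0.468 0.08 ]
```

View pics/w1o.png

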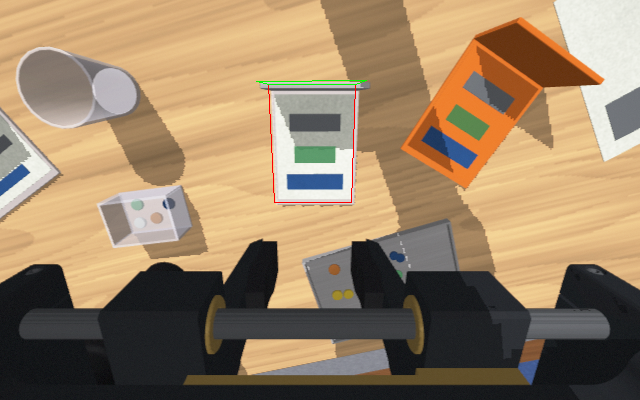

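The overlay fits: red panel at (268–357, 87–203), with the real foot edge at row 87, about 3 mm nearer the far end. The orange one at right (480,105) is separate. Descending on the inner side.

>>> {"api": "send_rows", "payload": {
  "targets": [
    [40, [13, -1, 0], 0],
    [40, [13, -1, 25], 0],
    [40, [13, 0, 30], 0],
    [40, [13, 0, 35], 0],
    [40, [0, 0, 35], 0],
    [40, [0, 0, 30], 0],
    [40, [0, 0, 19], 0],
    [40, [0, 0, 0], 0]
  ]
}}

```text
t: 4.1
eef_pos: [0.6022, 0.2268, 0.2297]
eef_rot: [-0.395, -3.114, 0.001]
contact_force: [-0.0, -0.3, 0.3]
finger_gap: 0.0402
finger_force: 0.0
```

Run:
```python
from h import *
goal("tall",(.561,.240,-.247),.015,.065)
```

```text
tall now [0.602 0.227 0.23 ] tgt [0.576 0.236 0.231] shift [28.  3. -1.] turn -0.006 F [-0.  -0.3  0.3]
```

>>> {"api": "send_rows", "payload": {
  "targets": [
    [40, [6, 1, 0], 0],
    [40, [6, 1, 0], 0],
    [40, [6, 1, 0], 0],
    [40, [4, 0, 0], 0],
    [40, [4, 0, 0], 0],
    [40, [4, 0, 0], 0],
    [40, [4, 0, 0], 0],
    [40, [4, 0, 0], 0]
  ]
}}

```text
t: 5.1
eef_pos: [0.5664, 0.2391, 0.2308]
eef_rot: [0.396, 3.116, 0.0]
contact_force: [0.4, -0.2, 0.5]
finger_gap: 0.0401
finger_force: 0.3
```

Run:
```python
from h import *
goal("tall",(.561,.240,-.247),.0,.065)
im=save("scene","s2.png");cv2.imwrite("pics/s2c.png",cv2.resize(im[120:260,300:480,::-1],(720,560),interpolation=3))
```

```text
tall now [0.566 0.239 0.231] tgt [0.561 0.24  0.231] shift [ 5. -0. -0.] turn -0.006 F [ 0.4 -0.2  0.5]
```

View pics/s2c.png

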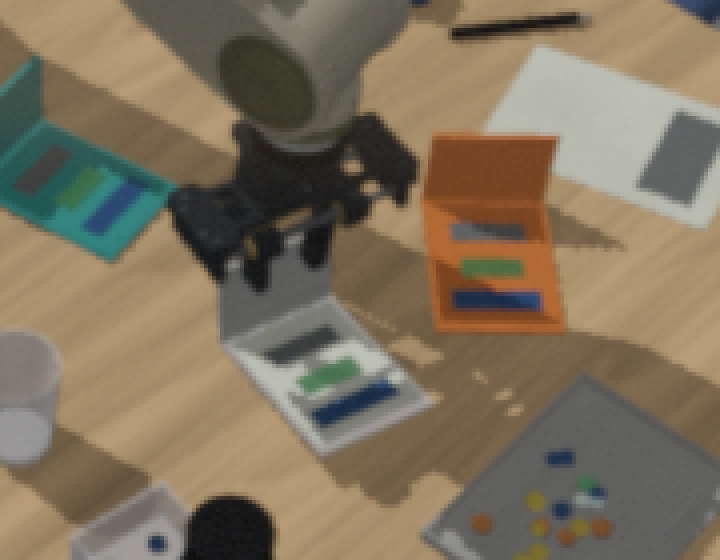

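The fingers touch the steel foot (crop 275,270) and the panel has begun to lift, with no other contact. Pushing on.

>>> {"api": "send_rows", "payload": {
  "targets": [
    [40, [5, 0, 0], 0],
    [40, [5, 0, 0], 0],
    [40, [5, 0, 0], 0],
    [40, [5, 0, 0], 0],
    [40, [6, 0, 0], 0],
    [40, [7, 0, 0], 0],
    [40, [7, 0, 0], 0],
    [40, [7, 0, 0], 0]
  ]
}}

```text
t: 6.15
eef_pos: [0.5205, 0.251, 0.2307]
eef_rot: [-0.396, -3.116, 0.0]
contact_force: [-0.0, -0.4, -0.1]
finger_gap: 0.0396
finger_force: 0.0
```

Run:
```python
from h import *
goal("tall",(.561,.240,-.247),.0,.065)
im=save("scene","s3.png");cv2.imwrite("pics/s3c.png",cv2.resize(im[120:260,300:480,::-1],(720,560),interpolation=3))
```

```text
tall now [0.52  0.251 0.231] tgt [0.561 0.24  0.231] shift [-42.  -0.  -0.] turn -0.006 F [-0.  -0.4 -0.1]
```

View pics/s3c.png

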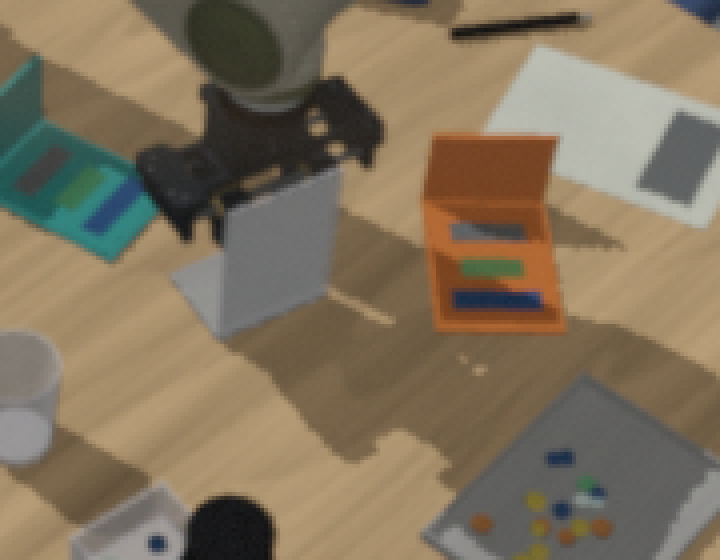

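The tall holder stands on its foot (crop 225–340, 170–335) and the fingers are clear of it. Retreat away and up.

>>> {"api": "send_rows", "payload": {
  "targets": [
    [40, [15, 0, 0], 0],
    [40, [20, 0, 0], 0],
    [40, [10, 0, -20], 0],
    [40, [0, 0, -30], 0],
    [40, [0, 0, -40], 0],
    [40, [0, 0, -40], 0],
    [40, [0, 0, -40], 0],
    [40, [0, 0, -10], 0]
  ]
}}

```text
t: 7.2
eef_pos: [0.4768, 0.2622, 0.4129]
eef_rot: [0.395, 3.113, 0.003]
contact_force: [0.3, -0.3, -0.3]
finger_gap: 0.0401
finger_force: 0.0
```

Run:
```python
from h import *
goal("wide",(.501,-.211,.296),.0,.24)
goal("wide",(.501,-.211,.296),.10,.24)
```

```text
wide now [0.477 0.262 0.413] tgt [ 0.501 -0.211  0.406] shift [-142. -452.    6.] turn -0.549 F [ 0.3 -0.3 -0.3]
wide now [0.477 0.262 0.413] tgt [ 0.597 -0.182  0.406] shift [-227. -400.    7.] turn -0.549 F [ 0.3 -0.3 -0.3]
```

>>> {"api": "send_rows", "payload": {
  "targets": [
    [40, [-20, -40, 0], 0],
    [40, [-27, -48, 0], 0],
    [40, [-27, -48, 0], 0],
    [40, [-27, -48, 0], 0],
    [40, [-27, -48, 0], 0],
    [40, [-27, -48, 0], 0],
    [40, [-27, -48, 0], 0],
    [40, [-27, -48, 0], 0]
  ]
}}

```text
t: 8.2
eef_pos: [0.5859, -0.1559, 0.4092]
eef_rot: [-0.396, -3.114, -0.001]
contact_force: [0.1, 0.6, -0.6]
finger_gap: 0.0398
finger_force: 0.0
```

>>> {"api": "send_rows", "payload": {
  "targets": [
    [40, [-16, -20, 0], 0],
    [40, [0, 0, 7], -0.14],
    [40, [0, 0, 0], -0.14],
    [40, [0, 0, 0], -0.14],
    [40, [0, 0, 0], -0.13],
    [40, [0, 0, 0], 0],
    [40, [0, 0, 0], 0],
    [40, [0, 0, 0], 0]
  ]
}}

```text
t: 9.2
eef_pos: [0.5962, -0.1776, 0.4034]
eef_rot: [0.463, -3.107, -0.0]
contact_force: [0.0, 0.1, -0.0]
finger_gap: 0.04
finger_force: 0.0
```

Run:
```python
from h import *
h=(.501,-.211,.296);goal("wide",h,.045,.055)
hx=np.array([np.cos(h[2]),np.sin(h[2]),0]);hy=np.array([-hx[1],hx[0],0]);z=np.array([0,0,1.]);o=np.array([h[0],h[1],0])
im=save("wrist","w2.png")[:,:,::-1].copy()
for q,zz in(("wide_holder",0),("wide_foot",.07)):
    for r in manip.tip_of("wrist",q): print(q,round(r["conf"],2),np.round(r["uv"]),np.round(ray("wrist",r["uv"],zz),3))
for a,b in(((0,0),(.105,0)),((0,0),(0,.07))):
  P=[o+x*hx+zz*z+s*.074*hy for (x,zz),s in((a,1),(b,1),(b,-1),(a,-1))]
  cv2.polylines(im,[np.int32([proj("wrist",p) for p in P])],True,(0,0,255) if b[0] else (0,255,0),1)
cv2.imwrite("pics/w2o.png",im)
```

```text
wide now [ 0.596 -0.178  0.403] tgt [ 0.544 -0.198  0.221] shift [ 56.  -4. 182.] turn -0.0 F [ 0.   0.1 -0. ]
wide_holder 0.78 [312.  84.] [ 0.503 -0.208  0.   ]
wide_foot 0.76 [306.  86.] [ 0.51  -0.211  0.07 ]
wide_foot 0.44 [371. 295.] [ 0.717 -0.067  0.07 ]
```

View pics/w2o.png

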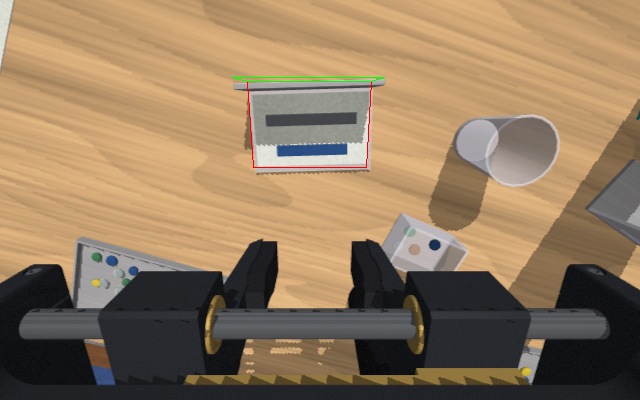

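The wide holder is at (235–385, 80–172), matching the overlay within about 5 mm and a 0.03 rad skew. Descend inside its foot.

>>> {"api": "send_rows", "payload": {
  "targets": [
    [40, [12, -1, 0], -0.03],
    [40, [13, -1, 25], 0],
    [40, [13, -1, 30], 0],
    [40, [13, -1, 35], 0],
    [40, [0, 0, 35], 0],
    [40, [0, 0, 35], 0],
    [40, [0, 0, 22], 0],
    [40, [0, 0, 0], 0]
  ]
}}

```text
t: 10.35
eef_pos: [0.5489, -0.1974, 0.2206]
eef_rot: [0.511, -3.098, -0.003]
contact_force: [-0.4, -0.1, 0.8]
finger_gap: 0.0399
finger_force: 0.0
```

>>> {"api": "send_rows", "payload": {
  "targets": [
    [40, [5, 0, 0], 0],
    [40, [5, 0, 0], 0],
    [40, [5, 0, 0], 0],
    [40, [4, 0, 0], 0],
    [40, [4, 0, 0], 0],
    [40, [4, 0, 0], 0],
    [40, [4, 0, 0], 0],
    [40, [4, 0, 0], 0]
  ]
}}

```text
t: 11.35
eef_pos: [0.5158, -0.2088, 0.2218]
eef_rot: [-0.512, 3.099, -0.0]
contact_force: [0.7, 0.4, 0.6]
finger_gap: 0.0399
finger_force: 0.3
```

Run:
```python
from h import *
goal("wide",(.506,-.210,.32),.0,.055)
im=save("scene","s4.png");cv2.imwrite("pics/s4c.png",cv2.resize(im[190:330,180:360,::-1],(720,560),interpolation=3))
```

```text
wide now [ 0.516 -0.209  0.222] tgt [ 0.506 -0.21   0.221] shift [10.  2.  1.] turn 0.007 F [0.7 0.4 0.6]
```

View pics/s4c.png

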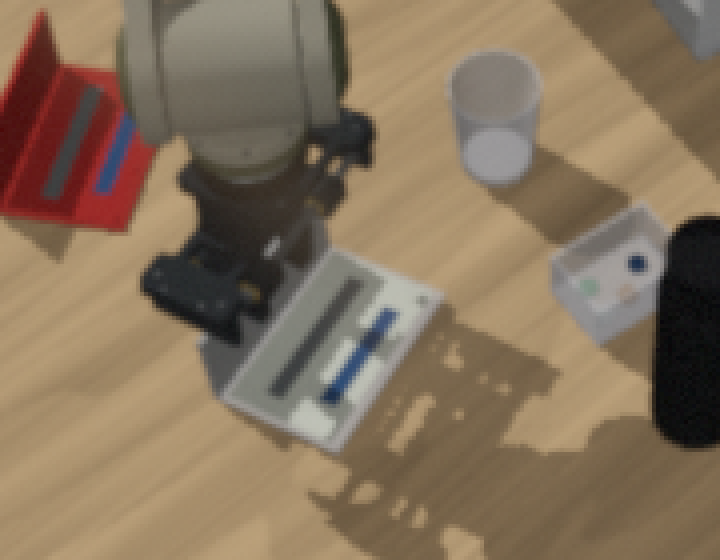

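The fingers sit inside the steel foot, at crop (250,290), and the panel (225–440, 245–450) is just starting to tilt. Pushing on.

>>> {"api": "send_rows", "payload": {
  "targets": [
    [40, [5, 0, 0], 0],
    [40, [5, 0, 0], 0],
    [40, [5, 0, 0], 0],
    [40, [5, 0, 0], 0],
    [40, [6, 0, 0], 0],
    [40, [7, 0, 0], 0],
    [40, [8, 0, 0], 0],
    [40, [8, 0, 0], 0]
  ]
}}

```text
t: 12.4
eef_pos: [0.4691, -0.2247, 0.2218]
eef_rot: [-0.512, 3.099, -0.0]
contact_force: [-0.1, -0.3, -0.1]
finger_gap: 0.0398
finger_force: 0.0
```

Run:
```python
from h import *
goal("wide",(.506,-.210,.32),.0,.055)
im=save("scene","s5.png");cv2.imwrite("pics/s5c.png",cv2.resize(im[190:330,180:360,::-1],(720,560),interpolation=3))
```

```text
wide now [ 0.469 -0.225  0.222] tgt [ 0.506 -0.21   0.221] shift [-40.   2.   1.] turn 0.007 F [-0.1 -0.3 -0.1]
```

View pics/s5c.png

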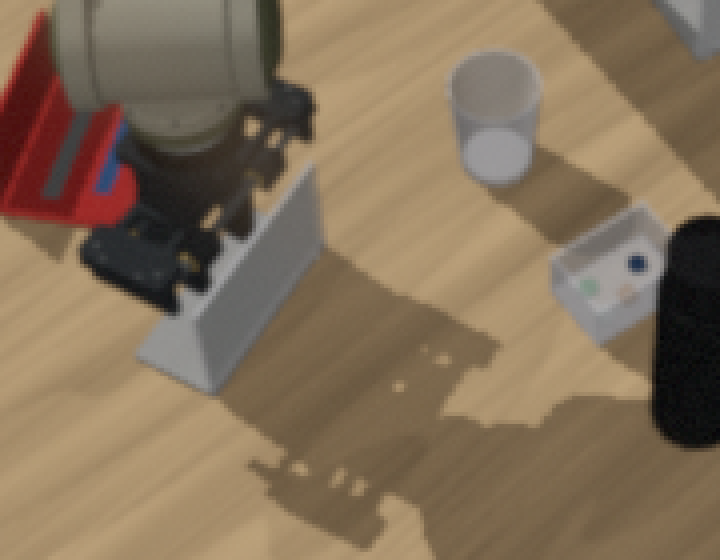

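The wide holder is standing too (crop 140–325, 165–395). Retreat.

>>> {"api": "send_rows", "payload": {
  "targets": [
    [40, [10, 0, 0], 0],
    [40, [15, 0, 0], 0],
    [40, [10, 0, -20], 0],
    [40, [0, 0, -30], 0],
    [40, [0, 0, -40], 0],
    [40, [0, 0, -40], 0],
    [40, [0, 0, -40], 0],
    [40, [0, 0, -10], 0]
  ]
}}

```text
t: 13.45
eef_pos: [0.4358, -0.2358, 0.4037]
eef_rot: [-0.511, 3.097, -0.005]
contact_force: [-0.7, -0.1, -0.2]
finger_gap: 0.04
finger_force: 0.0
```

>>> {"api": "send_rows", "payload": {
  "targets": [
    [40, [20, 0, -10], 0],
    [40, [20, 0, 0], 0],
    [40, [0, 0, 0], 0],
    [40, [0, 0, 0], 0],
    [40, [0, 0, 0], 0],
    [40, [0, 0, 0], 0],
    [40, [0, 0, 0], 0],
    [40, [0, 0, 0], 0]
  ]
}}

```text
t: 14.45
eef_pos: [0.3986, -0.2485, 0.4117]
eef_rot: [0.512, -3.1, -0.0]
contact_force: [0.2, -0.4, 0.5]
finger_gap: 0.04
finger_force: 0.0
```

Run:
```python
from h import *
save("scene","s6.png")
```

```text
(no output)
```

View pics/s6.png

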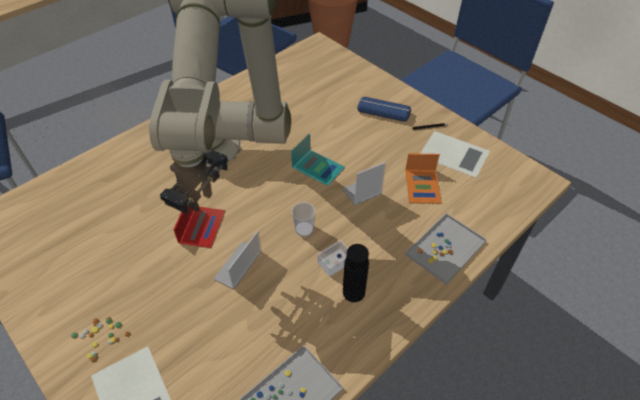

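Both holders stand, at (367,183) and (240,262). The cup, box, flask and look-alikes are where they were, and the arm is clear.

```bash
python3 -c "
from cell import manip
print(manip.job_done())"
```

```text
the job is handed in; nothing more can be done
None
```

Both white holders now stand on their steel feet about where they lay; the cup, box, flask and look-alikes were not moved, and the job is handed in at about 14.5 s of the 58 s allowed.

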